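Pick the tall levelling foot from a packed crate into the kit tray

ROBOT

A 6-joint arm with a two-finger parallel gripper is mounted at the origin on the work surface. World frame = base frame: x ahead of the robot, y to its left, z up, the work surface at z = 0. Lengths are in m, angles in rad, forces in N, time in s.
With the tool pointing down it reaches from about 0.375 to 0.9 m from the base axis. Payload 3.1 kg.
Tool frame: the origin (TCP) lies at the very end of the fingers, on their centre line; the grasp point (between the pads) lies 19 mm behind it; z points along the fingers, y is the line along which they close (so a half turn about z gives the same grasp; the last joint's range is limited). The gripper opens to 87 mm and grips with 3 to 60 N. Pads are 19 mm wide; open, the fingers measure 117 mm over their backs; the gripper's body (75 mm by 190 mm) begins 51 mm behind the grasp point.
Start: joints at [-1.373, 0.527, 1.433, -0, 1.181, -0.178], TCP at [0.229, -0.581, 0.223] pointing down, gripper open.
Joint ranges: [-3.08, 3.08], [-0.75, 2.2], [0.22, 2.44], [-1.43, 4.57], [0, 2.65], [-2.85, 2.85]. Speed limits (rad/s): [2.79, 2.79, 3.14, 3.14, 3.14, 3.14].

INTERFACE

Orientations are given as a unit quaternion [x, y, z, w].
In Python, from rig import status, viewer, robot gives the robot as it stands.
- The arm moves only by the tool arm_command, never from a script. Its arguments are lists of equal length, an entry for each row: "delta_rot": the turn, a rotation vector about the tool's x, y, z in degrees, a list of three; "delta_pos": the shift along the tool's x, y, z in m, a list of three; "gripper": the closure, from -1 (fully open) to 1 (shut). In form: {"delta_rot": [[rx, ry, rz], ...], "delta_pos": [[dx, dy, dz], ...], "gripper": [gripper, ...]}. A call has 1 to 12 rows; each row is the pose to reach, as a shift and turn from the pose commanded when the call began, along the tool's axes at that moment; what a row does not reach only later rows make up. A row lasts 1/12 s, in which the tool goes at most 41.7 mm and 7.16 degrees, less where a joint would pass 70% of its speed; a pose out of reach is approached as far as the arm can. A call with a gripper value outside its range is refused whole. The fingers move at their own pace and stop on an object; "grip_force" is the grip in N (left out, the last holds). Time passes only in rows, so rows that repeat a pose let the fingers close. It gives the time, the measured TCP pose, the force, the opening and the grip force at its end, in the units of the state.
- status.get_obs(): the state, without advancing time (a new reading comes with each control period).
- viewer.camera(name): name is "scene" or "top" or "wrist"; returns a dict with "pixels" (420x560x3 uint8, blue, green, red), "fx", "fy", "cx", "cy" (pixels), "pose" (4x4, takes a point from camera to world coordinates); the wrist camera has in their place "mount" (4x4, takes a point from camera to tool coordinates, whose origin is the TCP and whose axes are the flange's). Camera axes: x right, y down, z forward; pixel columns grow to the right and rows downward; lengths in m; the calibration is good to about 2 mm. A picture is of the moment at which its call begins: read the wrist's pose just before it. There is no depth.
- robot.hand_in(): hands the job in; it is judged then, once.
The state is a dict: "time": time; "q": joint angles; "joint_velocities": joint speeds; "joint_torque": joint torques, N m; "position": TCP position; "tool_rot": TCP orientation; "ft_force": force on the tool from outside, world axes, zero at the start; "moment": the same for the moment, N m; "grip_width": finger opening in m; "grip_force": force on a finger pad.
Only numpy, scipy, OpenCV 4.12 (cv2) and the standard library are available. Lean on these libraries where they do the work, as an engineer would, in place of code of your own. Each camera call takes 0.05 s, during which the arm holds its last target. There are 200 camera calls.

TASK

Lift the tall square-headed levelling foot out of the packed crate, leaving its short square-headed twin standing in its place, and set it down gently, upright, on the floor of the empty pocket of the aluminium kit tray. Lower it in and only then let go; do not drop it.

Things in the scene. Friction and masses are not known exactly. Their poses are not given: they have to be found in the camera images.
- foot: Tall levelling foot to move, 85 mm tall, 0.11-0.23 kg: black rubber disc (50 mm diameter, 24 high), 12 mm round steel stud, on top a square steel head 22 x 22 mm from 51 to 85 mm above the underside. Origin: centre of underside, z up; x, y square to the head's faces, parallel to the crate's at the start. In one of the crate's two inner places, disc touching four neighbours, all only 55 mm tall.
- foot_short: Short twin, 55 mm tall, in the crate's other inner place, 50 mm from the tall one: same disc, also a 22 x 22 mm square steel head, but from 31 to 55 mm above the underside. Origin: centre of the underside, z up. It stays in the crate.
- crate: Low open wooden crate, fixed, 162 (x) x 212 (y) x 42 mm high, walls and floor 6 mm, no dividers. Origin: centre of underside, z up. Holds 12 loose upright feet 50 mm apart, 3 along x, 4 along y; the inner two (x 0, y -25 and +25 mm) are square-headed, the ten around them have plain round 12 mm studs. Low tops end 61 mm above the bench, the tall head 91 mm.
- pocket (a point): Floor centre of the empty pocket of the aluminium kit tray, 4 mm above the bench, z up. Tray fixed, 92 (x) x 180 (y) x 28 mm high, 4 mm walls, two pockets each 84 x 84 mm inside, 24 mm deep. The other pocket, centred 88 mm away towards this point's -y, already holds a bracket and three screws, all below the rim.
There are look-alikes about, which are no part of the job. What is shaped like the foot but yellow is not meant. Of the things that look like the part that bears pocket, the larger one is meant.

How it is judged:
On the way, in this order (a step that is already met when the one before it is completed fails the run):
1. the tall foot is lifted clear of the crate's rim, held by the fingers (z of foot in the frame of crate above 0.05 m and contact force between the fingers and foot above 0.5 N), for 0.05 s.
2. the tall foot is lowered to within 15 mm of the empty pocket's floor while still held (horizontal distance between foot and pocket below 0.026 m and z of foot in the frame of pocket below 0.015 m and contact force between the fingers and foot above 0.5 N), for 0.05 s.
At the end, for the whole second after the job is handed in: The tall foot stands upright (within 10 degrees) and still on the floor of the empty tray pocket (underside within 6 mm of the floor, axis within 26 mm of the pocket's centre), released; the short square-headed twin still stands upright (within 10 degrees) in the crate, within 20 mm of where it was (horizontal distance between foot and pocket below 0.026 m and z of foot in the frame of pocket between -0.006 and 0.006 m and angle between each of foot, foot_short's own z axis and vertical below 0.17 rad and linear speed of foot below 0.02 m/s and distance of foot_short from where it was at the start of the episode below 0.02 m); the robot touches nothing.
It fails at once if the short twin is moved more than 30 mm or tipped over (distance of foot_short from where it was at the start of the episode above 0.03 m or angle between foot_short's own z axis and vertical above 0.5 rad).
It also fails if it takes over 35 s, if anything falls off the work surface, if the arm or the gripper's body presses on something with over 40 N, if the wrist force passes 120 N, or if a joint passes its speed limit or range.

## Working session

There is one attempt and no reset: what is moved stays moved. The work goes in short steps, Python scripts to look and compute and a tool call to move; the robot and the scene stay as the last step left them, time stands still between calls to the robot, and variables do not carry over. Pictures are saved under pics/ and viewed, at most 10 in all, crops included, and the job is handed in when it is done.

Besides the shell and the picture viewer there is one more tool, called after "Call:" in YAML: its name, and indented under it one key for each argument. arm_command: Moves the arm, as the interface text tells. Its arguments: {"type":"object","properties":{"delta_rot":{"type":"array","items":{"type":"array","items":{"type":"number"}}},"delta_pos":{"type":"array","items":{"type":"array","items":{"type":"number"}}},"gripper":{"type":"array","items":{"type":"number"}},"grip_force":{"type":"number"}},"required":["delta_rot","delta_pos","gripper"]}

```bash
mkdir -p pics
cat > h.py <<'E'
import numpy as np,cv2
from rig import status,viewer,robot
def snap(n,f):
    c=viewer.camera(n); cv2.imwrite('pics/'+f,c['pixels']); return c
def ray(c,P,u,v,z):
    d=P[:3,:3]@np.array([(u-c['cx'])/c['fx'],(v-c['cy'])/c['fy'],1]); o=P[:3,3]
    return o+d*(z-o[2])/d[2]
def proj(c,P,p):
    q=np.linalg.inv(P)@np.r_[p,1]; return [c['fx']*q[0]/q[2]+c['cx'],c['fy']*q[1]/q[2]+c['cy']]
E
python3 - <<'E'
from h import *
o=status.get_obs();print(o)
for n in('top','scene'):
    c=snap(n,n+'.png');print(n,c['fx'],c['cx'],c['cy'],c['pose'].round(4).tolist())
E
```

```text
{'time': 0.0, 'q': array([-1.37346081e+00,  5.28442002e-01,  1.43389448e+00, -5.22970121e-06,
        1.18137341e+00, -1.78531448e-01]), 'joint_velocities': array([ 0.00087719, -0.00016892,  0.00093759, -0.00311585, -0.00065969,
        0.00056908]), 'joint_torque': array([-1.42304165e-03, -4.40052652e+01, -1.76592851e+01,  6.31666020e-02,
        5.82707429e-02, -1.49107168e-04]), 'position': array([ 0.2292884 , -0.58064647,  0.22158896]), 'tool_rot': array([ 9.82391682e-01,  1.86830038e-01, -1.23709319e-05, -1.05854857e-03]), 'ft_force': array([ 0.39298979, -0.35873581, -0.58308022]), 'moment': array([ 0.05438426, -0.0042486 ,  0.02113187]), 'grip_force': 0.0, 'grip_width': 0.08690682345278444}
top 488.3174293512582 275.05536773744655 204.9841514551053 [[0.0112, -0.9831, 0.1825, 0.3704], [-0.9999, -0.0098, 0.0084, -0.0181], [-0.0065, -0.1826, -0.9832, 0.9236], [0.0, 0.0, 0.0, 1.0]]
scene 413.8176720792455 277.2651443445769 205.31394673786482 [[0.3951, 0.6683, -0.6303, 0.9692], [0.9186, -0.2917, 0.2665, -0.2104], [-0.0058, -0.6843, -0.7292, 0.5677], [0.0, 0.0, 0.0, 1.0]]
```

View pics/top.png

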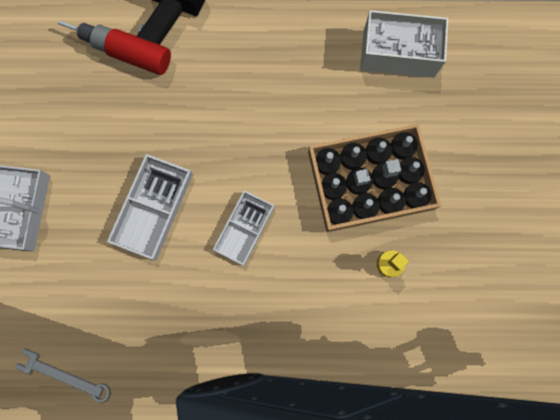

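View pics/scene.png

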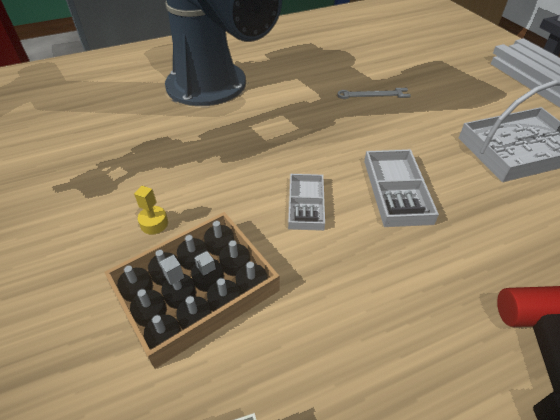

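The top view shows the crate centred at about (375,178). The tall head is at (393,166) and the short twin at (362,177). The large tray is at (150,207) with its empty pocket around (139,230). The scene view agrees that the tall head is on the -y side (171,270).

I'll enlarge both for refinement.

Run:
```python
from h import *
i=cv2.imread('pics/top.png')
a=cv2.resize(i[115:245,300:450],None,fx=4,fy=4,interpolation=cv2.INTER_CUBIC)[:,:600]
b=cv2.resize(i[145:270,100:200],None,fx=4,fy=4,interpolation=cv2.INTER_CUBIC)
cv2.imwrite('pics/ca.png',a);cv2.imwrite('pics/cb.png',b)
```

```text
(no output)
```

View pics/ca.png

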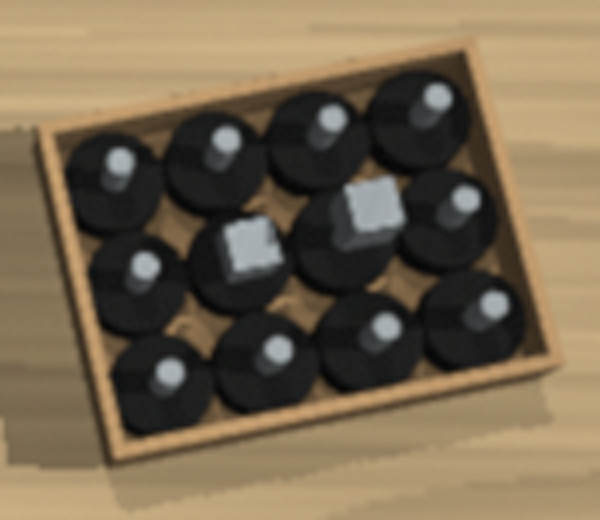

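View pics/cb.png

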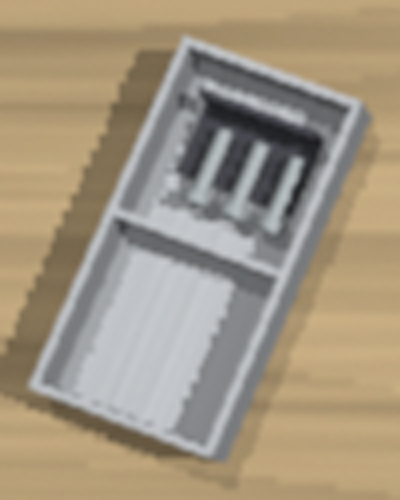

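```bash
cat > fit.py <<'E'
from h import *
from scipy.optimize import least_squares
c=np.load('pics/cam.npy',allow_pickle=True).item() if 0 else viewer.camera('top');P=c['pose']
s=viewer.camera('scene')
def px(l,o): return (np.array(l)-1.5)/4+o
ca=px([(38,128),(472,40),(562,365),(115,462)],(300,115))
cb=px([(185,37),(362,105),(215,457),(30,388)],(100,145))
def fit(pix,z,w,h,L):
    X=np.array([ray(c,P,*p,z)[:2] for p in pix]);print('edges',[np.linalg.norm(X[i]-X[i-1]).round(4) for i in range(4)])
    e=X[1]-X[0] if L==0 else X[0]-X[3]
    # order: TL,TR,BR,BL ; image right = -y
    loc=np.array([(w/2,h/2),(w/2,-h/2),(-w/2,-h/2),(-w/2,h/2)]) if L==0 else None
    if L: loc=np.array([(w/2,-h/2),(-w/2,-h/2),(-w/2,h/2),(w/2,h/2)])
    f=lambda t:((np.c_[np.cos(t[2])*loc[:,0]-np.sin(t[2])*loc[:,1],np.sin(t[2])*loc[:,0]+np.cos(t[2])*loc[:,1]]+t[:2])-X).ravel()
    th=np.arctan2(-e[0]*-1,-e[1]) if L==0 else np.arctan2(e[0],-e[1])
    r=min((least_squares(f,[*X.mean(0),a]) for a in(0,1.5,3,-1.5)),key=lambda r:r.cost)
    print(r.x[:2].round(4),np.rad2deg(r.x[2]).round(1),'res mm',(1e3*np.abs(r.fun).max()).round(1));return r.x
def rot(t,p): return t[:2]+np.array([[np.cos(t[2]),-np.sin(t[2])],[np.sin(t[2]),np.cos(t[2])]])@p
C=fit(ca,.042,.162,.212,0);T=fit(cb,.028,.092,.18,1)
foot=rot(C,[0,-.025]);print('foot(crate)',foot,'other',rot(C,[0,.025]))
print('foot head top',ray(c,P,*px((374,204),(300,115)),.091),'short',ray(c,P,*px((254,244),(300,115)),.061))
st=px([(119,161),(226,139),(332,118),(437,97),(145,266),(467,199),(170,373),(279,350),(386,326),(494,305)],(300,115))
print('stud mean',np.mean([ray(c,P,*p,.061)[:2] for p in st],0))
for k in(.044,-.044): print('pocket',k,rot(T,[0,k]),'r',np.linalg.norm(rot(T,[0,k])))
print('scene: foot',proj(s,s['pose'],[*foot,.091]),'pocket',[proj(s,s['pose'],[*rot(T,[a,k+b]),.028]) for k,b in((.044,.046),(-.044,-.046)) for a in(-.046,.046)])
from scipy.spatial.transform import Rotation as R
o=status.get_obs();M=R.from_quat(o['tool_rot']).as_matrix();print(M.round(4),o['position'],o['time'])
E
python3 fit.py
```

```text
edges [np.float64(0.1613), np.float64(0.21), np.float64(0.1596), np.float64(0.2102)]
[ 0.5904 -0.1931] 12.6 res mm 1.3
edges [np.float64(0.1793), np.float64(0.0918), np.float64(0.1772), np.float64(0.0925)]
[0.5333 0.2244] 70.0 res mm 1.4
foot(crate) [ 0.59581551 -0.21751036] other [ 0.58492543 -0.16871071]
foot head top [ 0.59743224 -0.21770605  0.091     ] short [ 0.58635536 -0.16992749  0.061     ]
stud mean [ 0.59195612 -0.19342747]
pocket 0.044 [0.49193267 0.23943844] r 0.5471092402782622
pocket -0.044 [0.57462189 0.20933039] r 0.6115631812726949
scene: foot [np.float64(169.48535024080513), np.float64(261.4417601941848)] pocket [[np.float64(365.1329577453643), np.float64(150.30757581505753)], [np.float64(409.66324542877885), np.float64(148.47224769783088)], [np.float64(386.0088283565773), np.float64(216.10638018614017)], [np.float64(438.011311912439), np.float64(213.66860074669154)]]
[[ 9.302e-01  3.670e-01 -3.000e-04]
 [ 3.670e-01 -9.302e-01  1.300e-03]
 [ 2.000e-04 -1.300e-03 -1.000e+00]] [ 0.2293305  -0.58096798  0.22194036] 0.2
```

Call:
arm_command:
  delta_rot:
    - [0,0,1]
    - [0,0,2]
    - [0,0,3]
    - [0,0,4]
    - [0,0,5]
    - [0,0,6]
    - [0,0,7]
    - [0,0,8]
    - [0,0,9]
    - [0,0,9]
    - [0,0,9]
    - [0,0,9]
  delta_pos:
    - [0.015,-0.006,0]
    - [0.045,-0.019,0]
    - [0.08,-0.034,0]
    - [0.117,-0.05,0]
    - [0.154,-0.066,0]
    - [0.191,-0.082,0]
    - [0.228,-0.097,0]
    - [0.265,-0.113,0]
    - [0.3,-0.128,0]
    - [0.33,-0.141,0]
    - [0.35,-0.149,0]
    - [0.355,-0.152,0]
  gripper: [-1,-1,-1,-1,-1,-1,-1,-1,-1,-1,-1,-1]

```text
time: 1.2
position: [0.5062, -0.3067, 0.2224]
tool_rot: [0.994, 0.111, 0.0, -0.0]
ft_force: [-0.1, -0.7, 0.0]
grip_width: 0.0871
grip_force: 0.0
```

Call:
arm_command:
  delta_rot:
    - [0,0,0]
    - [0,0,0]
    - [0,0,0]
    - [0,0,0]
    - [0,0,0]
    - [0,0,0]
    - [0,0,0]
  delta_pos:
    - [0.018,-0.011,0]
    - [0.045,-0.028,0.01]
    - [0.075,-0.046,0.02]
    - [0.098,-0.06,0.02]
    - [0.108,-0.067,0.02]
    - [0.108,-0.067,0.02]
    - [0.108,-0.067,0.02]
  gripper: [-1,-1,-1,-1,-1,-1,-1]

```text
time: 1.78
position: [0.5942, -0.2215, 0.2025]
tool_rot: [0.994, 0.11, -0.0, 0.0]
ft_force: [0.0, -0.8, 0.2]
grip_width: 0.0871
grip_force: 0.0
```

Run:
```python
from h import *
from scipy.spatial.transform import Rotation as R
o=status.get_obs();c=snap('wrist','w1.png')
W=np.eye(4);W[:3,:3]=R.from_quat(o['tool_rot']).as_matrix();W[:3,3]=o['position'];P=W@c['mount']
np.savez('w1.npz',P=P,k=[c['fx'],c['fy'],c['cx'],c['cy']])
print(o['position'],o['tool_rot'],P.round(3).tolist(),proj(c,P,[.597,-.2175,.091]))
```

```text
[ 0.59418723 -0.22146352  0.20253599] [ 9.93981396e-01  1.09547170e-01 -4.97359753e-04  3.92548429e-04] [[0.219, -0.94, -0.262, 0.666], [-0.976, -0.211, -0.059, -0.207], [0.001, 0.269, -0.963, 0.364], [0.0, 0.0, 0.0, 1.0]] [np.float64(272.9581322781962), np.float64(195.68167646104422)]
```

View pics/w1.png

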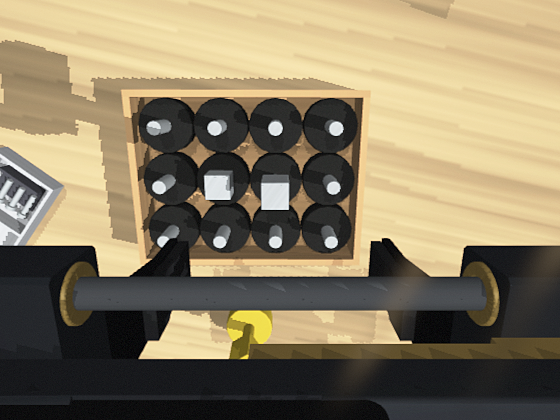

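The wrist view shows the tall head squarely aligned at (275,196), within 2 px of the prediction, and the short twin at (217,185). I'll descend over the tall head, keeping the fingertips above the 61 mm tops.

Call:
arm_command:
  delta_rot:
    - [0,0,0]
    - [0,0,0]
    - [0,0,0]
    - [0,0,0]
    - [0,0,0]
    - [0,0,0]
    - [0,0,0]
    - [0,0,0]
    - [0,0,0]
  delta_pos:
    - [0.003,-0.002,0.012]
    - [0.003,-0.002,0.035]
    - [0.003,-0.002,0.06]
    - [0.003,-0.002,0.085]
    - [0.003,-0.002,0.107]
    - [0.003,-0.002,0.122]
    - [0.003,-0.002,0.131]
    - [0.003,-0.002,0.135]
    - [0.003,-0.002,0.135]
  gripper: [-1,-1,-1,-1,-1,-1,-1,-1,-1]

```text
time: 2.58
position: [0.5963, -0.2187, 0.0666]
tool_rot: [0.994, 0.109, -0.001, -0.0]
ft_force: [0.4, 0.5, -0.2]
grip_width: 0.087
grip_force: 0.0
```

Call:
arm_command:
  delta_rot:
    - [0,0,0]
    - [0,0,0]
    - [0,0,0]
    - [0,0,0]
    - [0,0,0]
    - [0,0,0]
    - [0,0,0]
    - [0,0,0]
    - [0,0,0]
    - [0,0,0]
  delta_pos:
    - [0,0,0]
    - [0,0,0]
    - [0,0,0]
    - [0,0,0]
    - [0,0,0]
    - [0,0,0]
    - [0,0,0]
    - [0,0,0]
    - [0,0,0]
    - [0,0,0]
  gripper: [-0.4,0,0.2,0.4,0.5,0.6,0.8,1,1,1]
  grip_force: 25

```text
time: 3.42
position: [0.5972, -0.2182, 0.0675]
tool_rot: [0.994, 0.109, -0.0, -0.0]
ft_force: [-0.3, 0.4, 0.2]
grip_width: 0.0285
grip_force: 0.0
```

Call:
arm_command:
  delta_rot:
    - [0,0,0]
    - [0,0,0]
    - [0,0,0]
    - [0,0,0]
    - [0,0,0]
    - [0,0,0]
  delta_pos:
    - [0,0,0]
    - [0,0,0]
    - [0,0,0]
    - [0,0,0]
    - [0,0,0]
    - [0,0,0]
  gripper: [1,1,1,1,1,1]

```text
time: 3.92
position: [0.5971, -0.2181, 0.0674]
tool_rot: [0.994, 0.109, -0.0, -0.0]
ft_force: [-0.3, -0.3, -0.8]
grip_width: 0.0218
grip_force: 24.9
```

Call:
arm_command:
  delta_rot:
    - [0,0,0]
    - [0,0,0]
    - [0,0,0]
    - [0,0,0]
    - [0,0,0]
    - [0,0,0]
    - [0,0,0]
    - [0,0,0]
    - [0,0,0]
    - [0,0,0]
    - [0,0,0]
    - [0,0,0]
  delta_pos:
    - [0,0,-0.003]
    - [0,0,-0.008]
    - [0,0,-0.015]
    - [0,0,-0.024]
    - [0,0,-0.034]
    - [0,0,-0.046]
    - [0,0,-0.058]
    - [0,0,-0.072]
    - [0,0,-0.086]
    - [0,0,-0.1]
    - [0,0,-0.11]
    - [0,0,-0.115]
  gripper: [1,1,1,1,1,1,1,1,1,1,1,1]

```text
time: 4.92
position: [0.5982, -0.2187, 0.1853]
tool_rot: [0.994, 0.109, 0.002, 0.001]
ft_force: [-0.4, 0.2, -2.0]
grip_width: 0.0217
grip_force: 24.9
```

Run:
```python
from h import *
a=snap('scene','s2.png');i=a['pixels'];cv2.imwrite('pics/s2c.png',cv2.resize(i[130:370,80:360],None,fx=2,fy=2))
```

```text
(no output)
```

View pics/s2c.png

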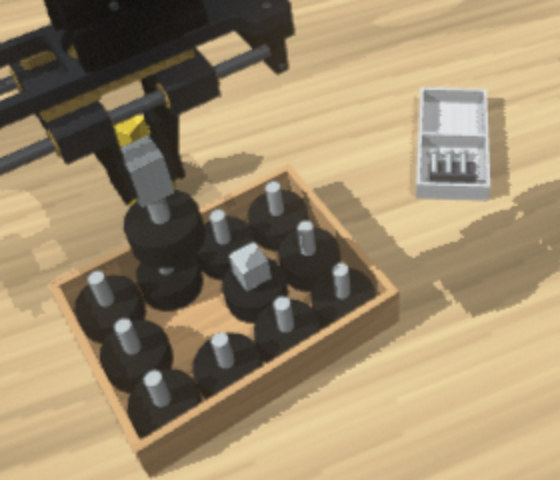

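The foot is held upright and clear of the crate at (155,200). The short twin is still standing at (250,275). Next, carry it across to the tray.

Call:
arm_command:
  delta_rot:
    - [0,0,0]
    - [0,0,0]
    - [0,0,0]
    - [0,0,0]
    - [0,0,0]
    - [0,0,0]
    - [0,0,0]
    - [0,0,0]
    - [0,0,0]
    - [0,0,0]
    - [0,0,0]
    - [0,0,0]
  delta_pos:
    - [0,-0.005,0]
    - [0,-0.015,0]
    - [0,-0.03,0]
    - [0,-0.05,0]
    - [-0.001,-0.072,0]
    - [-0.001,-0.095,0]
    - [-0.001,-0.12,0]
    - [-0.001,-0.145,0]
    - [-0.002,-0.17,0]
    - [-0.002,-0.195,0]
    - [-0.002,-0.22,0]
    - [-0.002,-0.245,0]
  gripper: [1,1,1,1,1,1,1,1,1,1,1,1]

```text
time: 5.97
position: [0.54, 0.0231, 0.1817]
tool_rot: [0.994, 0.109, -0.001, -0.001]
ft_force: [-0.5, -0.2, -0.8]
grip_width: 0.0218
grip_force: 24.9
```

Call:
arm_command:
  delta_rot:
    - [0,0,0]
    - [0,0,0]
    - [0,0,0]
    - [0,0,0]
    - [0,0,0]
    - [0,0,0]
    - [0,0,0]
    - [0,0,0]
    - [0,0,0]
    - [0,0,0]
    - [0,0,0]
    - [0,0,0]
  delta_pos:
    - [0,-0.025,0]
    - [0,-0.05,0]
    - [0,-0.075,0]
    - [0,-0.1,0]
    - [-0.001,-0.124,0]
    - [-0.001,-0.147,0]
    - [-0.001,-0.168,0]
    - [-0.002,-0.187,0]
    - [-0.002,-0.203,0]
    - [-0.002,-0.215,0]
    - [-0.002,-0.223,0]
    - [-0.002,-0.225,0]
  gripper: [1,1,1,1,1,1,1,1,1,1,1,1]

```text
time: 6.97
position: [0.4901, 0.2411, 0.1822]
tool_rot: [0.994, 0.11, -0.001, -0.0]
ft_force: [0.0, -0.4, -1.2]
grip_width: 0.0219
grip_force: 24.9
```

Call:
arm_command:
  delta_rot:
    - [0,0,0]
    - [0,0,0]
    - [0,0,0]
  delta_pos:
    - [0,0,0.01]
    - [0,0,0.02]
    - [0,0,0.02]
  gripper: [1,1,1]

```text
time: 7.22
position: [0.4897, 0.2384, 0.16]
tool_rot: [0.994, 0.109, -0.003, 0.001]
ft_force: [-0.0, 0.2, -1.8]
grip_width: 0.0221
grip_force: 24.9
```

Run:
```python
from h import *
from scipy.spatial.transform import Rotation as R
o=status.get_obs();print(o['position'],R.from_quat(o['tool_rot']).as_matrix().round(4).tolist(),o['ft_force'])
d=np.array([.492,.239,0.0655])-o['position'];print('tool delta',R.from_quat(o['tool_rot']).inv().apply(d))
a=snap('scene','s3.png');cv2.imwrite('pics/s3c.png',cv2.resize(a['pixels'][60:270,300:500],None,fx=2.5,fy=2.5))
```

```text
[0.48973477 0.23844493 0.1600136 ] [[0.9764, 0.216, -0.005], [0.216, -0.9764, -0.0016], [-0.0053, 0.0005, -1.0]] [-0.03173523  0.18481191 -1.8383144 ]
tool delta [ 2.82833851e-03 -9.66816203e-05  9.45000076e-02]
```

View pics/s3c.png

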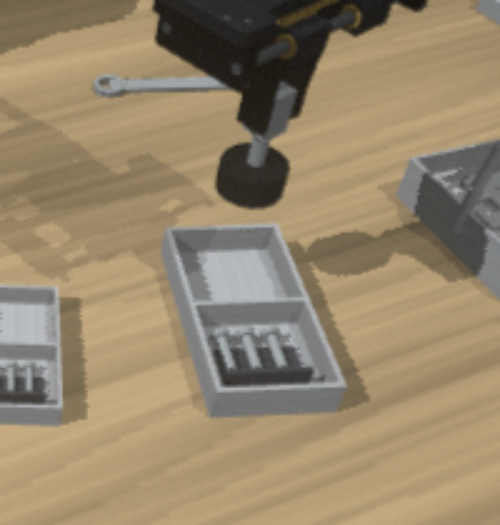

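The foot hangs upright at (253,175), above the empty pocket of the larger tray at (235,265). I'll lower it to about 8 mm above the floor, then creep down.

Call:
arm_command:
  delta_rot:
    - [0,0,0]
    - [0,0,0]
    - [0,0,0]
    - [0,0,0]
    - [0,0,0]
    - [0,0,0]
    - [0,0,0]
    - [0,0,0]
    - [0,0,0]
    - [0,0,0]
  delta_pos:
    - [0.002,0,0.005]
    - [0.002,0,0.015]
    - [0.002,0,0.028]
    - [0.002,0,0.042]
    - [0.002,0,0.056]
    - [0.002,0,0.068]
    - [0.002,0,0.077]
    - [0.002,0,0.083]
    - [0.002,0,0.086]
    - [0.002,0,0.086]
  gripper: [1,1,1,1,1,1,1,1,1,1]

```text
time: 8.1
position: [0.4931, 0.24, 0.0759]
tool_rot: [0.994, 0.109, -0.0, 0.0]
ft_force: [0.6, 0.5, -1.7]
grip_width: 0.0219
grip_force: 24.9
```

Call:
arm_command:
  delta_rot:
    - [0,0,0]
    - [0,0,0]
    - [0,0,0]
    - [0,0,0]
    - [0,0,0]
  delta_pos:
    - [0,0,0.001]
    - [0,0,0.003]
    - [0,0,0.005]
    - [0,0,0.006]
    - [0,0,0.006]
  gripper: [1,1,1,1,1]

```text
time: 8.52
position: [0.4933, 0.2401, 0.0706]
tool_rot: [0.994, 0.109, 0.0, -0.0]
ft_force: [0.4, -0.4, -1.0]
grip_width: 0.0219
grip_force: 24.9
```

Call:
arm_command:
  delta_rot:
    - [0,0,0]
    - [0,0,0]
    - [0,0,0]
    - [0,0,0]
    - [0,0,0]
  delta_pos:
    - [0,0,0.001]
    - [0,0,0.002]
    - [0,0,0.003]
    - [0,0,0.004]
    - [0,0,0.004]
  gripper: [1,1,1,1,1]

```text
time: 8.93
position: [0.4931, 0.2401, 0.0663]
tool_rot: [0.994, 0.109, -0.0, 0.0]
ft_force: [0.4, 0.2, -0.6]
grip_width: 0.0221
grip_force: 24.9
```

Call:
arm_command:
  delta_rot:
    - [0,0,0]
    - [0,0,0]
    - [0,0,0]
  delta_pos:
    - [0,0,0.0005]
    - [0,0,0.001]
    - [0,0,0.001]
  gripper: [1,1,1]

```text
time: 9.18
position: [0.4933, 0.2401, 0.0655]
tool_rot: [0.994, 0.109, -0.0, 0.0]
ft_force: [-0.4, -0.2, -1.8]
grip_width: 0.0216
grip_force: 24.9
```

Call:
arm_command:
  delta_rot:
    - [0,0,0]
    - [0,0,0]
    - [0,0,0]
  delta_pos:
    - [0,0,0.0005]
    - [0,0,0.001]
    - [0,0,0.001]
  gripper: [1,1,1]

```text
time: 9.43
position: [0.4934, 0.2403, 0.0653]
tool_rot: [0.994, 0.109, 0.0, -0.0]
ft_force: [-1.3, 0.9, 4.4]
grip_width: 0.0218
grip_force: 24.9
```

Contact shows as +4.4 N, so the foot is on the floor. I'll open slowly and retreat straight up.

Call:
arm_command:
  delta_rot:
    - [0,0,0]
    - [0,0,0]
    - [0,0,0]
    - [0,0,0]
    - [0,0,0]
    - [0,0,0]
    - [0,0,0]
    - [0,0,0]
    - [0,0,0]
    - [0,0,0]
  delta_pos:
    - [0,0,0]
    - [0,0,0]
    - [0,0,0]
    - [0,0,0]
    - [0,0,0]
    - [0,0,0]
    - [0,0,0]
    - [0,0,0]
    - [0,0,0]
    - [0,0,0]
  gripper: [0.5,0.4,0.2,0,-0.2,-0.4,-0.6,-0.6,-0.6,-0.6]

```text
time: 10.27
position: [0.4933, 0.2401, 0.0645]
tool_rot: [0.994, 0.109, -0.0, -0.0]
ft_force: [-0.7, 0.4, 0.4]
grip_width: 0.0671
grip_force: 0.0
```

Call:
arm_command:
  delta_rot:
    - [0,0,0]
    - [0,0,0]
    - [0,0,0]
    - [0,0,0]
    - [0,0,0]
    - [0,0,0]
    - [0,0,0]
    - [0,0,0]
    - [0,0,0]
    - [0,0,0]
  delta_pos:
    - [0,0,-0.004]
    - [0,0,-0.015]
    - [0,0,-0.03]
    - [0,0,-0.05]
    - [0,0,-0.075]
    - [0,0,-0.1]
    - [0,0,-0.12]
    - [0,0,-0.13]
    - [0,0,-0.13]
    - [0,0,-0.13]
  gripper: [-0.6,-0.6,-0.6,-0.6,-0.6,-0.6,-0.6,-0.6,-0.6,-0.6]

```text
time: 11.1
position: [0.4932, 0.2401, 0.195]
tool_rot: [0.994, 0.109, 0.0, -0.0]
ft_force: [0.1, -0.6, 0.0]
grip_width: 0.0697
grip_force: 0.0
```

Run:
```python
from h import *
a=snap('scene','s4.png');print(proj(a,a['pose'],[.492,.239,.089]))
```

```text
[np.float64(399.34920588233206), np.float64(139.5072220656391)]
```

View pics/s4.png

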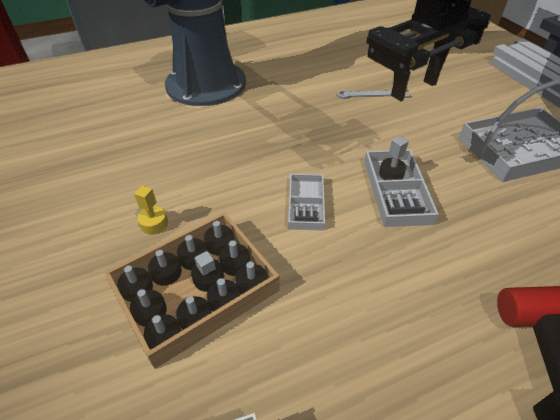

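The foot stands upright in the empty pocket, with its head near (399,147), and the gripper is clear of it. The short twin still stands in the crate at (205,263).

```bash
python3 -c "
from rig import robot;print(robot.hand_in())"
```

```text
the job is handed in; nothing more can be done
None
```

The tall foot is standing upright in the empty pocket of the larger tray, lowered in and released on the floor; the short twin is still upright in the crate, and the job is handed in (no verdict was returned).

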